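Plug the sensor module into the analyser's calibration dock

ROBOT

A 6-joint arm with a two-finger parallel gripper is mounted at the origin on the work surface. World frame = base frame: x ahead of the robot, y to its left, z up, the work surface at z = 0. Lengths are in m, angles in rad, forces in N, time in s.
With the tool pointing down it reaches from about 0.25 to 0.725 m from the base axis. Payload 4 kg.
Tool frame: the origin (TCP) lies midway between the tips of the shut fingers; the grasp point (between the pads) lies 19 mm behind it (bot.grip_depth is the distance from the TCP to the grasp point, in m); z points along the fingers, y is the line along which they close (so a half turn about z gives the same grasp; the last joint's range is limited). The gripper opens to 85 mm and grips with 20 to 120 N. Pads are 22 mm wide; open, the fingers measure 114 mm over their backs; the gripper's body (76 mm by 85 mm) begins 54 mm behind the grasp point. The pads swing forward as they close: fully open they stand 13 mm farther back than shut.
Start: joints at [1.189, 0.241, 0.005, 1.335, 0, 1.571], TCP at [0.186, 0.464, 0.231] pointing down, gripper open.
Joint ranges: [-2.72, 2.72], [-1.05, 1.87], [-1.09, 1.28], [-1.99, 2.15], [-1.42, 1.44], [-3.14, 3.14]. Speed limits (rad/s): [2.79, 2.79, 3.14, 3.14, 3.14, 3.14].

INTERFACE

Orientations are given as a unit quaternion [x, y, z, w].
In Python, from workcell import bot gives the robot as it stands.
- The arm moves only by the shell command python3 -m creep 'ROWS'. ROWS is JSON, one flat list of numbers, 5 for each row, row after row: the shift along the world's x, y, z in m, then the turn about the world's z in rad, then the finger opening in m, from 0 to 0.0854. In form: [x, y, z, twist, claw, x, y, z, twist, claw, ...]. A call has 1 to 10 rows; each row is the pose to reach, as a shift and turn from the pose commanded when the call began; what a row does not reach only later rows make up. A row lasts 1/12 s, in which the tool goes at most 41.7 mm and 7.16 degrees, less where a joint would pass 70% of its speed; a pose out of reach is approached as far as the arm can. A call with a gripper value outside its range is refused whole. The fingers move at their own pace and stop on an object; the grip force is fixed at half the most. Time passes only in rows, so rows that repeat a pose let the fingers close. It gives the time, the measured TCP pose, the force, the opening and the grip force at its end, in the units of the state.
- bot.get_obs(): the state, without advancing time (a new reading comes with each control period).
- bot.camera(name): name is "scene" or "top"; returns a dict with "pixels" (480x640x3 uint8, red, green, blue), "camera_matrix" (3x3 intrinsics, pixels), "extrinsics" (4x4, takes a point from world to camera coordinates). Camera axes: x right, y down, z forward; pixel columns grow to the right and rows downward; lengths in m; the calibration is good to about 2 mm. A picture is of the moment at which its call begins. There is no depth.
- bot.job_done(): hands the job in; it is judged then, once.
Trained networks look in the newest picture that a camera, given by its name, has taken for a name from the list of things; names that differ only in an ending like _2 or _b are one class to them, and where a whole thing is asked for, a point or a joint stands for the part that bears it (a point fixed in the world has none). Each returns a list of dicts, best first, with "score" (0 to 1); they miss things now and then, are a little off and sometimes report something else, mostly with a low value. They report only what shows in the picture. A call takes as long as a camera call.
- bot.look_for(camera, thing): "centre" ([column, row] as shares, 0 to 1, of the picture: columns of its width, rows of its height, amid what is visible of it).
- bot.place_of(camera, thing): "centre" ([column, row] as shares, 0 to 1, of the picture: columns of its width, rows of its height: a listed point, or the origin of a listed thing).
The state is a dict: "clock": time; "joint_pos": joint angles; "joint_vel": joint speeds; "tau": joint torques, N m; "eef_pos": TCP position; "tool_rot": TCP orientation; "ft_force": force on the tool from outside, world axes, zero at the start; "ft_torque": the same for the moment, N m; "grip_width": finger opening in m; "grasp_force": force on a finger pad.
Only numpy, scipy, OpenCV 4.12 (cv2) and the standard library are available. Lean on these libraries where they do the work, as an engineer would, in place of code of your own. Each camera call takes 0.05 s, during which the arm holds its last target. There are 200 camera calls.

TASK

Take the white sensor module with the blue cap out of its transport holder, stand it on the black rubber mat and let go so that you can change your grip to its other pair of sides, as the dock leaves no room for fingers on the first pair; then plug it fully home, upright and flush, into the socket between the two blue cheeks of the calibration dock; either way round fits. Never tip the module over, and leave the jar, the stain bottle and the slide box where they are.

Things in the scene. Friction and masses are not known exactly. Their poses are not given: they have to be found in the camera images.
- module: Sensor module, loose, 0.11 to 0.22 kg, 76 mm tall, standing on its plug. Origin: centre of the plug's flat end (lowest point); z up. Black block plug 30 mm (x) by 22 mm (y), 20 mm long, its lowest 2 mm stepped in to 27 by 19 mm. Above it a body, white with a blue cap, 44 mm (x) by 40 mm (y), z = 20 to 76 mm; its flat underside is the shoulder. Same after half a turn.
- module_top (a point): Centre of the module's blue cap, 76 mm above the plug's end; axes as the module. A yellow stripe on the cap runs along module x, the long side of the plug.
- holder: Transport holder, fixed, grey. Origin: centre of its underside on the bench; z up. Base 110 mm (x) by 90 mm (y), 8 mm thick. At the start the module stands on the base, within 4 mm of its centre and 0.03 rad of its axes.
- holder_gap (a point): Point 86 mm above the bench, at top level, midway between the holder's two upright walls (y = +-25 to +-31 mm, 50 mm long in x, 2 mm higher than the module's top). They leave 5 mm beside the module's y faces: in there it can only be gripped on its x faces (44 mm apart, fingers closing along holder x) and lifted straight up.
- mat: Black rubber mat, fixed, 110 by 110 mm, 3 mm thick: the place to stand the module and change the grip. Origin: centre of its underside on the bench.
- dock: Calibration dock, fixed. Origin: on the bench under the centre of the socket; z up. White socket block 90 mm (x) by 100 mm (y), its deck 26 mm high; a low blue console (top at 33 mm) with a screen extends from x = -45 to -120 mm.
- cheeks (a point): Point 96 mm above the bench, midway between the tops of the dock's two blue upright cheeks (x = +-26 to +-38 mm, 44 mm wide in y). They end 14 mm above a plugged-in module and stand 4 mm from its x faces: a gripper holding the x faces cannot bring it down. Hold it by its y faces (40 mm apart, fingers closing along dock y).
- socket (a point): Centre of the socket's mouth, on the dock's deck, 26 mm above the bench; axes as the dock. Rectangular blind hole 31.5 mm along x by 23.5 mm along y, 22 mm deep, with a 1.5 mm chamfer. Fully home, the module's shoulder lies on the deck and its origin is 20 mm below this point, module x along dock x (either sense). It slides in freely under a few newtons.
- jar: Bystander: amber jar with a red lid, 56 mm across, 65 mm tall; origin at the centre of its underside.
- stain: Bystander: blue stain bottle with a black cap, 40 mm across, 85 mm tall; origin at the centre of its underside.
- slidebox: Bystander: green slide box 50 by 90 by 32 mm; origin at the centre of its underside.

How it is judged:
On the way:
1. the module stands on the rubber mat, upright and let go (x of module in the frame of mat between -0.05 and 0.05 m and y of module in the frame of mat between -0.05 and 0.05 m and z of module in the frame of mat below 0.007 m and angle between module's own z axis and vertical below 0.1 rad and contact force between the fingers and module below 0.1 N and linear speed of module below 0.02 m/s), for 0.2 s.
At the end, for the whole second after the job is handed in: The module is in the dock's socket, centred within 4 mm, its plug at least 18 of 20 mm deep (shoulder on the deck within 2 mm), upright within 0.06 rad, its x axis along the dock's x axis within 0.08 rad either way round, and at rest (horizontal distance between module and socket below 0.004 m and z of module in the frame of socket below -0.018 m and angle between module's own z axis and vertical below 0.06 rad and angle between the x axis of module and the x axis of dock, either way round below 0.08 rad and linear speed of module below 0.01 m/s); the robot touches nothing.
It fails at once if the module is tipped over (more than 0.6 rad) (angle between module's own z axis and vertical above 0.6 rad).
It fails at once if the jar is moved by more than 20 mm (distance of jar from where it was at the start of the episode above 0.02 m).
It fails at once if the stain bottle is moved by more than 20 mm (distance of stain from where it was at the start of the episode above 0.02 m).
It fails at once if the slide box is moved by more than 20 mm (distance of slidebox from where it was at the start of the episode above 0.02 m).
It also fails if it takes over 59 s, if anything falls off the work surface, if the arm or the gripper's body presses on something with over 40 N, if the wrist force passes 120 N, or if a joint passes its speed limit or range.

## Working session

There is one attempt and no reset: what is moved stays moved. The work goes in short steps, Python scripts to look and compute and a shell command to move; the robot and the scene stay as the last step left them, time stands still between calls to the robot, and variables do not carry over. Pictures are saved under pics/ and viewed, at most 10 in all, crops included, and the job is handed in when it is done.

```bash
mkdir -p pics; cat > h.py <<'E'
import numpy as np, cv2
from workcell import bot
def cam(n,save=None):
    c=bot.camera(n)
    if save: cv2.imwrite('pics/'+save,c['pixels'][:,:,::-1])
    return c
def proj(c,P):
    P=np.atleast_2d(P);E=np.array(c['extrinsics']);p=(E[:3,:3]@P.T).T+E[:3,3]
    q=(np.array(c['camera_matrix'])@p.T).T; return q[:,:2]/q[:,2:]
def ray(c,uv):
    E=np.array(c['extrinsics']);R=E[:3,:3];o=-R.T@E[:3,3]
    d=R.T@np.linalg.inv(c['camera_matrix'])@np.array([uv[0],uv[1],1]); return o,d/np.linalg.norm(d)
def atz(c,uv,z):
    o,d=ray(c,uv); return o+d*(z-o[2])/d[2]
def tri(rs):
    A=sum(np.eye(3)-np.outer(d,d) for o,d in rs);b=sum((np.eye(3)-np.outer(d,d))@o for o,d in rs)
    return np.linalg.solve(A,b)
E
cat > a.py <<'E'
from h import *
np.set_printoptions(precision=4,suppress=True)
C={n:cam(n,n+'0.png') for n in('scene','top')}
for n in C: print(n,ray(C[n],(320,240)))
for t in ['module','module_top','holder','holder_gap','mat','dock','cheeks','socket','jar','stain','slidebox']:
    rs=[]
    for n in C:
        r=bot.place_of(n,t)
        if r:
            uv=np.array(r[0]['centre'])*[640,480]; rs.append(ray(C[n],uv)); print(t,n,uv,[round(x['score'],2) for x in r])
    if len(rs)==2: print('   ',tri(rs))
o=bot.get_obs();print(o['clock'],o['eef_pos'],o['tool_rot'],o['grip_width'])
E
python3 a.py
```

```text
scene (array([ 1.1201, -0.0503,  0.8632]), array([-0.5542,  0.029 , -0.8319]))
top (array([0.5245, 0.0175, 0.9918]), array([ 0.1041, -0.0498, -0.9933]))
module scene [440.32  212.016] [0.83, 0.2]
module top [144.    320.016] [0.78]
    [ 0.4915  0.2459 -0.0025]
module_top scene [447.296 186.816] [0.7]
module_top top [131.072 318.288] [0.92, 0.6]
    [0.4964 0.2426 0.0889]
holder scene [437.632 214.176] [0.91]
holder_gap scene [444.608 187.68 ] [0.61]
holder_gap top [133.184 318.72 ] [0.9, 0.64, 0.34]
    [0.4956 0.2391 0.0857]
mat top [290.688 270.912] [0.96]
dock scene [216.192 251.808] [0.87]
dock top [364.288 174.288] [0.71, 0.58, 0.57, 0.27]
    [ 0.6997 -0.132   0.2202]
cheeks scene [206.976 222.48 ] [0.59]
cheeks top [464.128 289.392] [0.57]
    [ 0.5519 -0.2384  0.0978]
socket scene [215.424 245.184] [0.84, 0.67, 0.58]
socket top [449.792 288.384] [0.93]
    [ 0.5551 -0.2367  0.0234]
jar scene [389.824 320.208] [0.7, 0.6]
jar top [246.976 173.088] [0.83]
    [ 0.7362  0.0947 -0.0024]
stain scene [285.12 325.68] [0.86]
stain top [365.696 176.784] [0.95]
    [ 0.7349 -0.1019  0.0051]
slidebox scene [478.08  324.192] [0.9]
slidebox top [142.016 160.08 ] [0.79]
    [ 0.7536  0.2663 -0.0129]
1.2 [0.1863 0.464  0.2313] [0.1897 0.9818 0.     0.    ] 0.0857674984792794
```

View pics/top0.png

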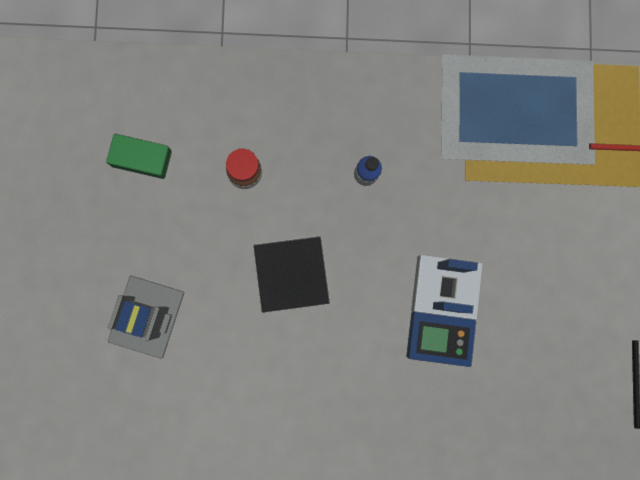

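View pics/scene0.png

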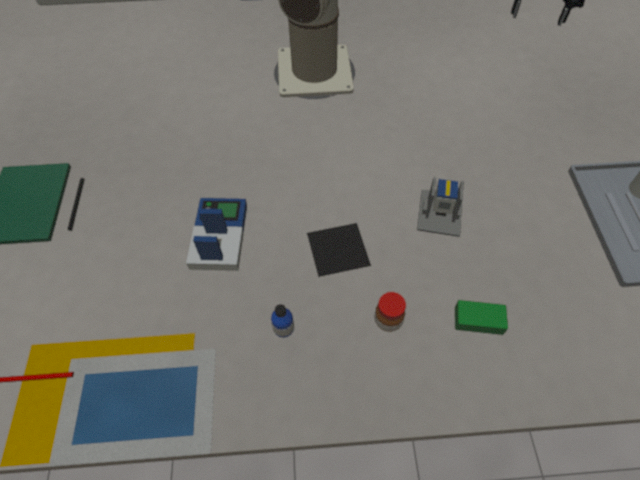

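The top view shows the module cap at (133,319) in the holder, the mat at (291,274) and the dock socket at (449,288), with its console towards the robot. The scene view agrees: cap (447,188), mat (338,249), dock (217,235). Next I'll zoom in for yaw.

```bash
python3 - <<'E'
import cv2,numpy as np
t=cv2.imread('pics/top0.png');s=cv2.imread('pics/scene0.png')
f=lambda im,x,y,w,h,k:cv2.resize(im[y:y+h,x:x+w],(w*k,h*k),interpolation=cv2.INTER_CUBIC)
a=np.hstack([f(t,400,250,90,120,4),f(s,180,190,90,120,4)]);cv2.imwrite('pics/dock.png',a)
b=np.hstack([f(t,100,270,90,90,4),f(s,405,170,90,90,4)]);cv2.imwrite('pics/hold.png',b)
for n,im in(('top',t),('scene',s)):
    hsv=cv2.cvtColor(im,cv2.COLOR_BGR2HSV);m=cv2.inRange(hsv,(20,120,90),(35,255,255))
    k,l,st,c=cv2.connectedComponentsWithStats(m)
    for i in range(1,k):
        if 15<st[i,4]<600:print(n,'yellow',st[i],c[i],cv2.minAreaRect(np.argwhere(l==i)[:,::-1].astype(np.float32)))
    m=cv2.inRange(hsv,(0,0,0),(180,255,40));k,l,st,c=cv2.connectedComponentsWithStats(m)
    for i in range(1,k):
        if st[i,4]>1500:print(n,'mat',st[i],c[i],cv2.boxPoints(cv2.minAreaRect(np.argwhere(l==i)[:,::-1].astype(np.float32))).tolist())
E
```

```text
top yellow [127 306  12  27 122] [132.31147541 318.78688525] ((132.39999389648438, 318.8000183105469), (4.427187919616699, 26.56313133239746), 18.43494987487793)
scene yellow [446 181   4  15  52] [447.59615385 187.90384615] ((447.5, 188.0), (14.0, 3.0), 90.0)
```

View pics/dock.png

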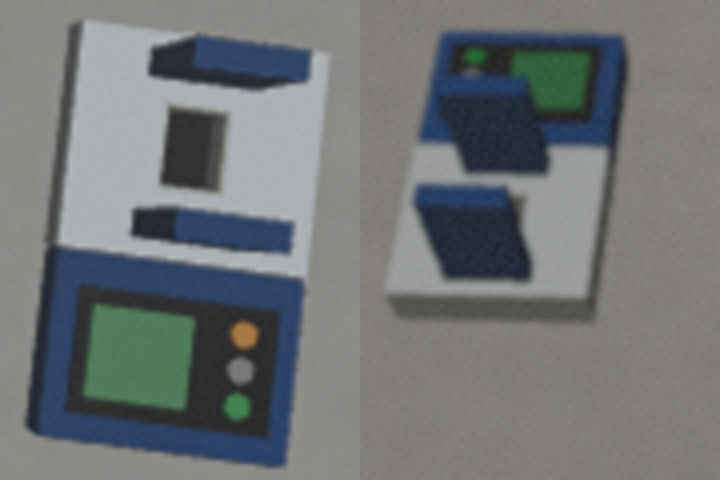

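View pics/hold.png

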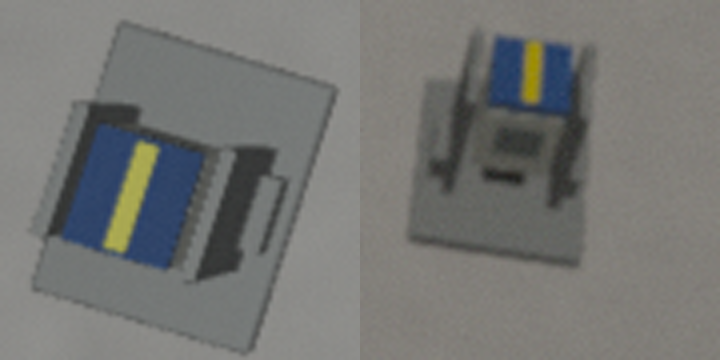

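Zoomed crops: the socket hole spans crop (162–228, 106–191) in the top view and the dock corners are clear. The cap stripe runs (148,145)→(115,250), parallel to the holder walls. Now I'll fit planar poses to the corners.

```bash
cat > b.py <<'E'
from h import *
from scipy.optimize import least_squares
np.set_printoptions(precision=4,suppress=True)
C={n:cam(n) for n in('top','scene')}
def fit(name,obs,x0):
    def w(p,P): c,s=np.cos(p[2]),np.sin(p[2]); return [p[0]+c*P[0]-s*P[1],p[1]+s*P[0]+c*P[1],P[2]]
    def f(p): return np.concatenate([proj(C[n],[w(p,np.array(P)/1e3)])[0]-uv for n,P,uv in obs])
    r=least_squares(f,x0,loss='soft_l1'); print(name,r.x,'res',r.fun.reshape(-1,2).round(1).tolist())
k=lambda ox,oy,u,v,dx=0:((u-dx)/4+ox-.375,(v)/4+oy-.375)
T=lambda P,u,v:('top',P,k(400,250,u,v)); S=lambda P,u,v:('scene',P,k(180,190,u,v,360))
d=[T((45,50,26),82,20),T((45,-50,26),330,52),T((-45,-50,26),303,277),T((-120,-50,33),285,466)]
h=[T((15.75,11.75,26),168,104),T((15.75,-11.75,26),229,111),T((-15.75,-11.75,26),220,192),T((-15.75,11.75,26),160,187)]
s=[S((45,-50,26),387,294),S((45,50,26),593,298),S((-120,-50,33),440,34),S((-120,50,33),623,37)]
fit('dock',d+h+s,[.555,-.237,-.1]);fit('dock top',d+h,[.555,-.237,-.1]);fit('hole',h,[.555,-.237,-.1])
T=lambda P,u,v:('top',P,k(100,270,u,v)); S=lambda P,u,v:('scene',P,k(405,170,u,v,360))
t=[T((55,45,8),122,22),T((55,-45,8),337,90),T((-55,-45,8),248,353),T((-55,45,8),33,290)]
s=[S((55,-45,8),408,240),S((55,45,8),580,265),S((-55,-45,8),428,80)]
fit('holder',t+s,[.5,.24,-.3]);fit('holder top',t,[.5,.24,-.3])
m=[T((22,20,84),100,125),T((22,-20,84),205,151),T((-22,-20,84),170,270),T((-22,20,84),62,238)]
m2=[S((-22,-20,84),493,37),S((-22,20,84),573,46),S((22,20,84),568,111),S((22,-20,84),488,105)]
fit('module',m+m2,[.5,.24,-.3]);fit('module top',m,[.5,.24,-.3])
fit('mat',[('top',P,uv) for P,uv in zip([(55,55,3),(55,-55,3),(-55,-55,3),(-55,55,3)],[(255,245),(320,238),(328,304),(262,311)])],[.57,.02,.1])
E
python3 b.py
```

```text
dock [ 0.5578 -0.2359 -0.1126] res [[-0.1, -0.6], [-0.5, 0.3], [-0.0, 0.2], [0.5, 1.0], [-0.1, -0.0], [-0.9, 0.3], [-0.9, -0.3], [-0.5, -1.1], [-1.4, 0.7], [-2.4, 1.0], [-0.9, -2.1], [-0.2, -1.7]]
dock top [ 0.5578 -0.2364 -0.1123] res [[0.2, -0.5], [-0.2, 0.3], [0.3, 0.2], [0.8, 1.0], [0.2, -0.0], [-0.6, 0.3], [-0.6, -0.3], [-0.1, -1.1]]
hole [ 0.5574 -0.2369 -0.0886] res [[0.2, 0.4], [-0.5, 0.4], [-0.1, -0.2], [0.3, -0.6]]
holder [ 0.4978  0.2409 -0.2678] res [[-0.6, -0.5], [-0.1, -0.9], [0.3, 0.5], [-0.9, -0.5], [-0.6, -0.7], [-0.3, -0.3], [-1.1, -0.6]]
holder top [ 0.4972  0.2403 -0.2704] res [[-0.2, -0.1], [0.3, -0.4], [0.5, 0.9], [-0.6, -0.2]]
module [ 0.4961  0.2418 -0.2448] res [[-0.5, -0.7], [-0.3, 0.2], [-0.5, -0.2], [-0.1, 0.4], [-0.6, -0.0], [-0.9, 0.1], [-0.2, 0.6], [-0.4, -0.5]]
module top [ 0.496   0.2414 -0.2452] res [[-0.1, -0.6], [0.1, 0.3], [-0.2, -0.1], [0.2, 0.4]]
mat [0.5709 0.0128 0.1414] res [[-1.2, -0.6], [1.2, -1.0], [1.1, 0.4], [-1.0, 1.3]]
```

```bash
python3 -m creep '[0.06,-0.045,-0.01,-0.12,0.085, 0.12,-0.09,-0.02,-0.24,0.085, 0.18,-0.13,-0.035,-0.36,0.085, 0.23,-0.165,-0.045,-0.48,0.085, 0.27,-0.195,-0.055,-0.6,0.085, 0.295,-0.212,-0.065,-0.72,0.085, 0.31,-0.222,-0.07,-0.84,0.085, 0.31,-0.222,-0.07,-0.96,0.085, 0.31,-0.222,-0.07,-1.08,0.085, 0.31,-0.222,-0.07,-1.2,0.085]'; python3 -m creep '[0,0,0,-0.12,0.085, 0,0,0,-0.234,0.085, 0,0,0,-0.234,0.085, 0,0,0,-0.234,0.085]'; python3 - <<'E'
from h import *
from scipy.spatial.transform import Rotation as R
C={n:cam(n,n+'1.png') for n in('top','scene')}
o=bot.get_obs();M=R.from_quat(o['tool_rot']).as_matrix();print(o['clock'],o['eef_pos'],M[:,1],np.arctan2(M[1,1],M[0,1]),o['joint_pos'],o['ft_force'])
E
```

```text
clock: 2.13
eef_pos: [0.4999, 0.2382, 0.1597]
tool_rot: [0.715, 0.699, -0.0, 0.001]
ft_force: [-0.4, 0.4, 0.2]
grip_width: 0.0852
grasp_force: 0.0
clock: 2.47
eef_pos: [0.4963, 0.2419, 0.1612]
tool_rot: [0.787, 0.616, -0.0, -0.0]
ft_force: [-2.1, -0.1, -0.0]
grip_width: 0.0852
grasp_force: 0.0
2.5667 [0.49616932 0.24223932 0.16141644] [ 9.70798239e-01 -2.39897382e-01  1.59767870e-04] -0.24226014835356657 [ 4.54191829e-01  3.81363463e-01  1.63445590e-02  1.20558940e+00
 -2.42081930e-05  2.26724829e+00] [-0.3619947   0.29238073 -0.26266457]
```

```bash
python3 -m creep '[0,0,-0.025,-0.003,0.085, 0,0,-0.05,-0.003,0.085, 0,0,-0.075,-0.003,0.085, 0,0,-0.095,-0.003,0.085, 0,0,-0.11,-0.003,0.085, 0,0,-0.12,-0.003,0.085, 0,0,-0.124,-0.003,0.085, 0,0,-0.124,-0.003,0.085, 0,0,-0.124,-0.003,0.03]'; python3 -m creep '[0,0,0,0,0.03, 0,0,0,0,0.03, 0,0,0,0,0.03, 0,0,0,0,0.03, 0,0,0,0,0.03,0,0,0,0,0.03]'
```

```text
clock: 3.32
eef_pos: [0.4968, 0.2424, 0.0381]
tool_rot: [0.789, 0.614, 0.001, 0.0]
ft_force: [0.3, -0.5, -0.4]
grip_width: 0.0749
grasp_force: 0.0
clock: 3.82
eef_pos: [0.497, 0.2424, 0.0385]
tool_rot: [0.789, 0.614, 0.001, 0.0]
ft_force: [-1.5, 0.5, 6.0]
grip_width: 0.0436
grasp_force: 61.1
```

```bash
python3 -m creep '[0,0,0.008,0,0.03, 0,0,0.02,0,0.03, 0,0,0.04,0,0.03, 0,0,0.06,0,0.03, 0,0,0.08,0,0.03, 0,0,0.1,0,0.03, 0,0,0.115,0,0.03, 0,0,0.12,0,0.03, 0,0,0.12,0,0.03]'; python3 -m creep '[0.004,-0.013,0,0,0.03, 0.012,-0.038,0,0.03,0.03, 0.022,-0.068,0,0.05,0.03, 0.032,-0.1,0,0.07,0.03, 0.042,-0.13,0,0.09,0.03, 0.052,-0.16,0,0.11,0.03, 0.061,-0.19,0,0.13,0.03, 0.069,-0.213,0,0.135,0.03, 0.073,-0.225,0,0.135,0.03, 0.074,-0.229,0,0.135,0.03]'; python3 -m creep '[0,0,0,0,0.03,0,0,0,0,0.03]';python3 - <<'E'
from h import *
C={n:cam(n,n+'2.png') for n in('top','scene')}
t=cv2.imread('pics/top2.png');s=cv2.imread('pics/scene2.png')
f=lambda im,x,y,w,h,k:cv2.resize(im[y:y+h,x:x+w],(w*k,h*k),interpolation=cv2.INTER_CUBIC)
cv2.imwrite('pics/m2.png',np.hstack([f(t,240,210,120,140,3),f(s,280,130,120,140,3)]))
E
```

```text
clock: 4.57
eef_pos: [0.4971, 0.2423, 0.1588]
tool_rot: [0.789, 0.614, 0.001, 0.0]
ft_force: [0.2, -0.2, -2.0]
grip_width: 0.043
grasp_force: 61.0
clock: 5.4
eef_pos: [0.5698, 0.0103, 0.1557]
tool_rot: [0.747, 0.665, -0.001, -0.001]
ft_force: [0.1, 0.1, -0.9]
grip_width: 0.0436
grasp_force: 61.1
clock: 5.57
eef_pos: [0.5696, 0.0136, 0.1566]
tool_rot: [0.746, 0.666, -0.0, -0.001]
ft_force: [0.1, -0.1, -0.9]
grip_width: 0.0438
grasp_force: 61.1
```

View pics/m2.png

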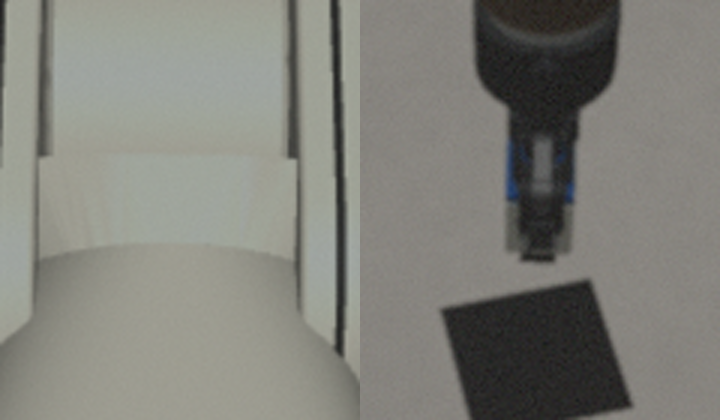

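The scene crop shows the module held upright above the mat, and the arm blocks the top camera. I'll lower it now.

```bash
python3 -m creep '[0,0,-0.01,0,0.03, 0,0,-0.03,0,0.03, 0,0,-0.05,0,0.03, 0,0,-0.07,0,0.03, 0,0,-0.09,0,0.03, 0,0,-0.105,0,0.03, 0,0,-0.113,0,0.03, 0,0,-0.117,0,0.03, 0,0,-0.119,0,0.03, 0,0,-0.119,0,0.03]'; python3 -m creep '[0,0,-0.001,0,0.03, 0,0,-0.002,0,0.03, 0,0,-0.003,0,0.03]'
```

```text
clock: 6.5
eef_pos: [0.5706, 0.0134, 0.0385]
tool_rot: [0.746, 0.666, 0.0, 0.0]
ft_force: [-0.1, 0.4, -1.6]
grip_width: 0.043
grasp_force: 61.1
clock: 6.75
eef_pos: [0.571, 0.013, 0.0362]
tool_rot: [0.746, 0.666, 0.001, 0.001]
ft_force: [-1.3, 0.8, -1.0]
grip_width: 0.0436
grasp_force: 61.1
```

```bash
python3 -m creep '[0,0,-0.001,0,0.03, 0,0,-0.002,0,0.03, 0,0,-0.003,0,0.03, 0,0,-0.003,0,0.03]'
```

```text
clock: 7.08
eef_pos: [0.5705, 0.0129, 0.0335]
tool_rot: [0.746, 0.666, 0.0, 0.0]
ft_force: [-2.7, 0.1, 5.1]
grip_width: 0.0436
grasp_force: 61.8
```

```bash
python3 -m creep '[0,0,0,0,0.085, 0,0,0,0,0.085, 0,0,0,0,0.085, 0,0,0,0,0.085, 0,0,0,0,0.085, 0,0,0,0,0.085]'; python3 -m creep '[0,0,0.02,0,0.085, 0,0,0.05,0,0.085, 0,0,0.085,0,0.085, 0,0,0.115,0,0.085, 0,0,0.13,0,0.085, 0,0,0.13,0.12,0.085, 0,0,0.13,0.24,0.085, 0,0,0.13,0.36,0.085, 0,0,0.13,0.48,0.085, 0,0,0.13,0.6,0.085]'; python3 -m creep '[0,0,0,0.12,0.085, 0,0,0,0.24,0.085, 0,0,0,0.36,0.085, 0,0,0,0.48,0.085, 0,0,0,0.6,0.085, 0,0,0,0.72,0.085, 0,0,0,0.84,0.085, 0,0,0,0.96,0.085, 0,0,0,0.971,0.085, 0,0,0,0.971,0.085]'
python3 - <<'E'
from h import *
from scipy.spatial.transform import Rotation as R
C={n:cam(n,n+'3.png') for n in('top','scene')}
o=bot.get_obs();M=R.from_quat(o['tool_rot']).as_matrix();print(o['clock'],o['eef_pos'],np.arctan2(M[1,1],M[0,1]),o['joint_pos'],o['ft_force'])
print(bot.place_of('scene','module_top'))
s=cv2.imread('pics/scene3.png');cv2.imwrite('pics/s3.png',cv2.resize(s[160:300,260:420],None,fx=4,fy=4,interpolation=cv2.INTER_CUBIC))
print(proj(C['scene'],[[.5707,.0130,.079],[.5707,.0130,.003]]))
E
```

```text
clock: 7.58
eef_pos: [0.5703, 0.013, 0.0322]
tool_rot: [0.746, 0.666, -0.0, -0.0]
ft_force: [-0.1, 0.8, -0.2]
grip_width: 0.0849
grasp_force: 0.0
clock: 8.42
eef_pos: [0.5702, 0.013, 0.1623]
tool_rot: [0.513, 0.858, -0.0, -0.0]
ft_force: [-0.2, -0.6, 0.8]
grip_width: 0.0852
grasp_force: 0.0
clock: 9.25
eef_pos: [0.5702, 0.013, 0.1622]
tool_rot: [0.058, 0.998, -0.0, -0.0]
ft_force: [-0.1, 0.5, -0.7]
grip_width: 0.0847
grasp_force: 0.0
9.35 [0.57023326 0.01302099 0.16221003] 1.4557449770831403 [2.28192245e-02 4.16144742e-01 7.12867619e-02 1.22615701e+00
 2.12621534e-05 1.37870573e-01] [-0.51624011 -0.00800302 -0.02183915]
[{'centre': [0.5289, 0.48], 'score': 0.84}]
[[337.52908481 227.21665958]
 [336.92959864 248.44802455]]
```

View pics/s3.png

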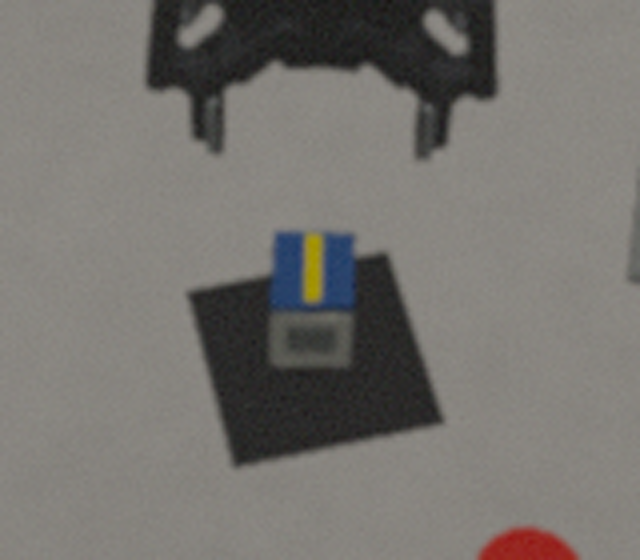

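The module stands upright on the mat, cap at crop (313,270) = pixel (338,227), matching the predicted (337.5,227). Now the regrip.

```bash
python3 -m creep '[0,0,-0.025,0,0.085, 0,0,-0.05,0,0.085, 0,0,-0.075,0,0.085, 0,0,-0.1,0,0.085, 0,0,-0.115,0,0.085, 0,0,-0.124,0,0.085, 0,0,-0.128,0,0.085, 0,0,-0.128,0,0.085, 0,0,-0.128,0,0.03, 0,0,-0.128,0,0.03]'; python3 -m creep '[0,0,0,0,0.03, 0,0,0,0,0.03, 0,0,0,0,0.03, 0,0,0,0,0.03, 0,0,0,0,0.03,0,0,0,0,0.03]'
```

```text
clock: 10.23
eef_pos: [0.5715, 0.013, 0.0357]
tool_rot: [0.056, 0.998, 0.0, 0.001]
ft_force: [0.8, 0.1, -0.0]
grip_width: 0.0638
grasp_force: 0.0
clock: 10.73
eef_pos: [0.5712, 0.0129, 0.0355]
tool_rot: [0.056, 0.998, 0.0, 0.001]
ft_force: [-0.5, -0.8, 6.5]
grip_width: 0.0389
grasp_force: 60.2
```

```bash
python3 -m creep '[0,0,0.008,0,0.03, 0,0,0.02,0,0.03, 0,0,0.04,0,0.03, 0,0,0.06,0,0.03, 0,0,0.08,0,0.03, 0,0,0.1,0,0.03, 0,0,0.115,0,0.03, 0,0,0.12,0,0.03, 0,0,0.12,0,0.03]'; python3 -m creep '[-0.001,-0.013,0,0,0.03, -0.002,-0.038,0,0,0.03, -0.004,-0.07,0,0,0.03, -0.006,-0.105,0,0,0.03, -0.008,-0.14,0,0,0.03, -0.01,-0.175,0,0,0.03, -0.011,-0.205,0,0,0.03, -0.012,-0.23,0,0,0.03, -0.013,-0.244,0,0,0.03, -0.013,-0.249,0,0,0.03]'; python3 -m creep '[0,0,0,0,0.03,0,0,0,0,0.03,0,0,0,0,0.03]';python3 - <<'E'
from h import *
from scipy.spatial.transform import Rotation as R
C={n:cam(n,n+'4.png') for n in('top','scene')}
t=cv2.imread('pics/top4.png');s=cv2.imread('pics/scene4.png')
f=lambda im,x,y,w,h,k:cv2.resize(im[y:y+h,x:x+w],(w*k,h*k),interpolation=cv2.INTER_CUBIC)
cv2.imwrite('pics/m4.png',np.hstack([f(t,400,230,100,140,4),f(s,160,130,100,140,4)]))
o=bot.get_obs();M=R.from_quat(o['tool_rot']).as_matrix();print(o['clock'],o['eef_pos'],np.arctan2(M[1,1],M[0,1]),o['joint_pos'],o['ft_force'])
E
```

```text
clock: 11.48
eef_pos: [0.5711, 0.0131, 0.1558]
tool_rot: [0.056, 0.998, 0.0, 0.001]
ft_force: [1.2, 0.2, -0.8]
grip_width: 0.0392
grasp_force: 60.3
clock: 12.32
eef_pos: [0.5556, -0.2385, 0.1525]
tool_rot: [0.058, 0.998, 0.0, -0.001]
ft_force: [-1.2, 0.1, -1.1]
grip_width: 0.0394
grasp_force: 60.6
clock: 12.57
eef_pos: [0.5573, -0.2345, 0.154]
tool_rot: [0.055, 0.998, 0.0, -0.0]
ft_force: [0.3, -0.7, -1.3]
grip_width: 0.0393
grasp_force: 60.6
12.6667 [ 0.55754821 -0.23443331  0.15434825] 1.4602433894737217 [-3.98162102e-01  4.88200468e-01  1.63930317e-01  1.24676559e+00
  2.65271129e-04 -2.87609221e-01] [ 0.44708911  0.91213399 -2.00734377]
```

View pics/m4.png

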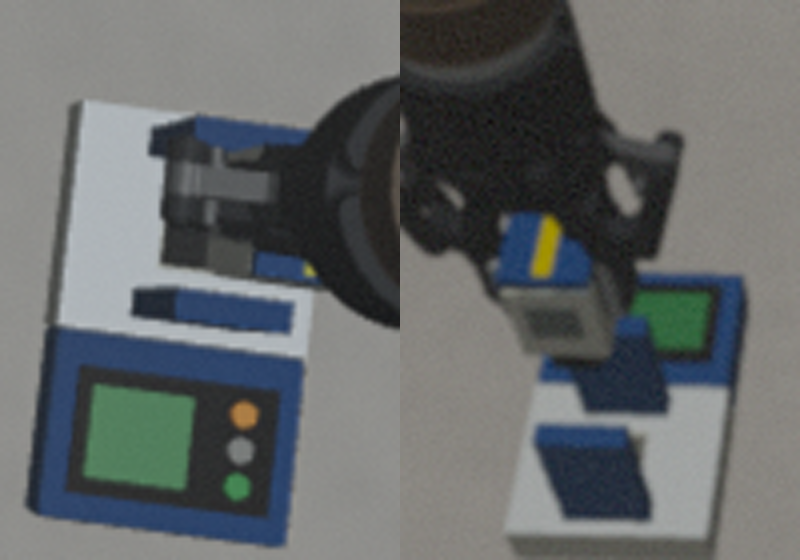

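The module is held upright over the dock: white face at crop (560,320) in the scene view, cheeks below it. I'll lower it to just above the mouth with the small correction.

```bash
python3 -m creep '[0.001,-0.002,0,0,0.03, 0.001,-0.002,-0.01,0,0.03, 0.001,-0.002,-0.025,0,0.03, 0.001,-0.002,-0.04,0,0.03, 0.001,-0.002,-0.055,0,0.03, 0.001,-0.002,-0.068,0,0.03, 0.001,-0.002,-0.078,0,0.03, 0.001,-0.002,-0.085,0,0.03, 0.001,-0.002,-0.087,0,0.03, 0.001,-0.002,-0.087,0,0.03]';python3 -m creep '[0,0,0,0,0.03,0,0,0,0,0.03]'; python3 - <<'E'
from h import *
C={n:cam(n,n+'5.png') for n in('top','scene')}
t=cv2.imread('pics/top5.png');s=cv2.imread('pics/scene5.png')
f=lambda im,x,y,w,h,k:cv2.resize(im[y:y+h,x:x+w],(w*k,h*k),interpolation=cv2.INTER_CUBIC)
cv2.imwrite('pics/m5.png',np.hstack([f(t,400,230,100,140,4),f(s,160,130,100,140,4)]))
print(bot.get_obs()['eef_pos'],bot.get_obs()['ft_force'])
E
```

```text
clock: 13.5
eef_pos: [0.558, -0.2378, 0.0667]
tool_rot: [0.056, 0.998, 0.0, -0.001]
ft_force: [-0.6, 0.3, -0.2]
grip_width: 0.0394
grasp_force: 60.6
clock: 13.67
eef_pos: [0.559, -0.2383, 0.0683]
tool_rot: [0.056, 0.998, -0.0, 0.001]
ft_force: [0.6, 0.1, -1.2]
grip_width: 0.0395
grasp_force: 60.6
[ 0.55889796 -0.2382812   0.06824637] [-0.00559579 -0.13721607 -2.08150661]
```

View pics/m5.png

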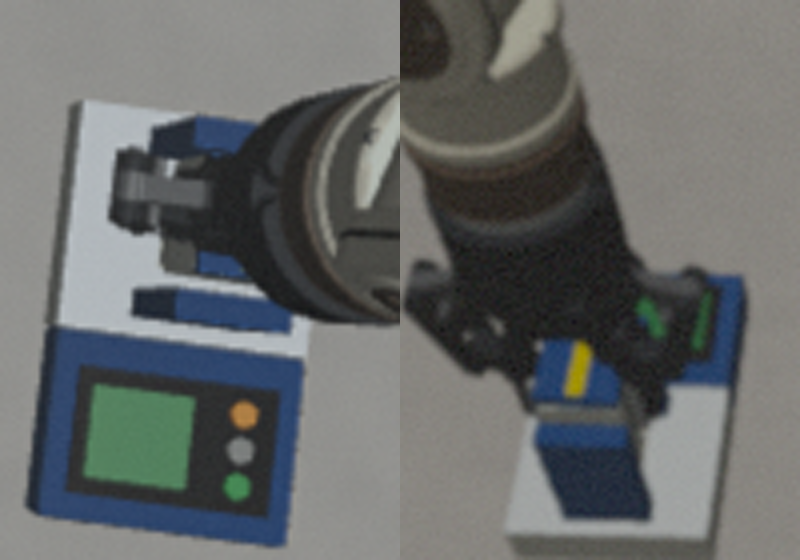

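It is just above the mouth, between the cheeks, upright, with the stripe near crop (578,370) in the scene view. I'll correct y and probe downward.

```bash
python3 -m creep '[-0.0005,0.0015,-0.001,0,0.03, -0.0005,0.0015,-0.003,0,0.03, -0.0005,0.0015,-0.005,0,0.03, -0.0005,0.0015,-0.007,0,0.03, -0.0005,0.0015,-0.008,0,0.03, -0.0005,0.0015,-0.009,0,0.03, -0.0005,0.0015,-0.010,0,0.03]';python3 -m creep '[0,0,-0.001,0,0.03,0,0,-0.002,0,0.03,0,0,-0.003,0,0.03]'
```

```text
clock: 14.35
eef_pos: [0.5577, -0.2365, 0.0571]
tool_rot: [0.056, 0.998, 0.0, -0.0]
ft_force: [-0.1, 0.4, -1.4]
grip_width: 0.0396
grasp_force: 60.6
clock: 14.6
eef_pos: [0.5578, -0.2365, 0.0542]
tool_rot: [0.056, 0.998, -0.0, 0.0]
ft_force: [0.4, -0.3, -1.5]
grip_width: 0.0392
grasp_force: 60.6
```

```bash
python3 -m creep '[0,0,-0.002,0,0.03,0,0,-0.004,0,0.03,0,0,-0.006,0,0.03,0,0,-0.008,0,0.03,0,0,-0.010,0,0.03,0,0,-0.012,0,0.03,0,0,-0.013,0,0.03]'; python3 -m creep '[0,0,-0.001,0,0.03,0,0,-0.002,0,0.03,0,0,-0.003,0,0.03]'
```

```text
clock: 15.18
eef_pos: [0.5576, -0.2364, 0.0409]
tool_rot: [0.056, 0.998, 0.0, -0.0]
ft_force: [0.1, 0.5, -1.6]
grip_width: 0.0393
grasp_force: 60.6
clock: 15.43
eef_pos: [0.5579, -0.2366, 0.0386]
tool_rot: [0.056, 0.998, -0.0, 0.0]
ft_force: [-2.8, 1.4, 7.9]
grip_width: 0.0398
grasp_force: 61.4
```

```bash
python3 -m creep '[0,0,-0.001,0,0.03,0,0,-0.001,0,0.03,0,0,-0.001,0,0.085,0,0,-0.001,0,0.085,0,0,-0.001,0,0.085,0,0,-0.001,0,0.085,0,0,-0.001,0,0.085,0,0,0,0,0.085]'; python3 -m creep '[0,0,0.02,0,0.085,0,0,0.045,0,0.085,0,0,0.075,0,0.085,0,0,0.105,0,0.085,0,0,0.13,0,0.085,0,0.03,0.14,0,0.085,-0.03,0.07,0.14,0,0.085,-0.06,0.11,0.14,0,0.085,-0.09,0.15,0.14,0,0.085,-0.12,0.18,0.14,0,0.085]'; python3 -m creep '[-0.03,0.04,0,0,0.085,-0.06,0.08,0,0,0.085,-0.09,0.12,0,0,0.085,-0.12,0.16,0,0,0.085,-0.12,0.18,0,0,0.085,-0.12,0.18,0,0,0.085]'; python3 - <<'E'
from h import *
C={n:cam(n,n+'6.png') for n in('top','scene')}
t=cv2.imread('pics/top6.png');s=cv2.imread('pics/scene6.png')
f=lambda im,x,y,w,h,k:cv2.resize(im[y:y+h,x:x+w],(w*k,h*k),interpolation=cv2.INTER_CUBIC)
cv2.imwrite('pics/m6.png',np.hstack([f(t,400,230,100,140,4),f(s,160,130,100,140,4)]))
rs=[]
for n in C:
    r=bot.place_of(n,'module_top')
    if r: rs.append(ray(C[n],np.array(r[0]['centre'])*[640,480])); print(n,np.array(r[0]['centre'])*[640,480],proj(C[n],[.5577,-.2365,.082]))
if len(rs)==2: print(tri(rs))
E
```

```text
clock: 16.1
eef_pos: [0.5576, -0.2364, 0.038]
tool_rot: [0.056, 0.998, 0.0, -0.0]
ft_force: [-0.1, -0.8, -0.1]
grip_width: 0.0851
grasp_force: 0.0
clock: 16.93
eef_pos: [0.454, -0.0741, 0.1783]
tool_rot: [0.056, 0.998, 0.0, 0.0]
ft_force: [0.4, 1.2, -0.0]
grip_width: 0.0849
grasp_force: 0.0
clock: 17.43
eef_pos: [0.3319, 0.1081, 0.1786]
tool_rot: [0.053, 0.999, 0.001, -0.0]
ft_force: [0.2, -0.4, -0.6]
grip_width: 0.0851
grasp_force: 0.0
top [459.392 286.176] [[457.68717094 285.51168456]]
scene [210.112 231.408] [[207.85022868 229.44114852]]
[ 0.55720174 -0.23713061  0.07560421]
```

View pics/m6.png

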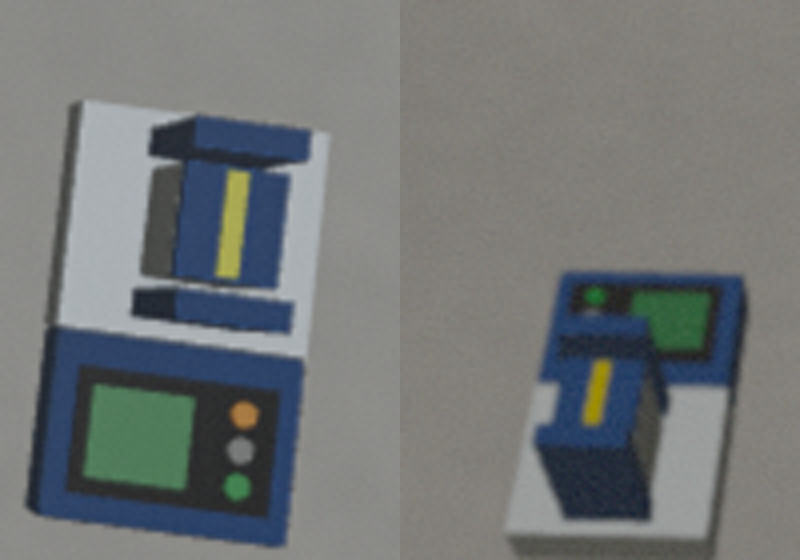

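The module is seated between the cheeks, upright and aligned. Its cap is at top-crop (233,225), below the cheek tops, and the gripper is clear.

```bash
python3 -c "
from workcell import bot
print(bot.job_done())"
```

```text
the job is handed in; nothing more can be done
None
```

I stood the module on the mat, let go and regripped it on its y faces, then plugged it into the dock; the last pictures show it upright and seated. I handed the job in at about 17.5 s; the call returned no verdict.

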